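Make up the mower and chainsaw service kits

TASK

Make up the two service kits from the stock on the bench, each thing standing upright on the floor of its own pocket. In the green mower tray put the blue oil filter in the wide pocket and the yellow spark plug carton in the narrow one; in the orange chainsaw tray put the pleated air filter in the wide pocket, and the red-capped bottle and the copper grease tin in the two narrow ones, one in each, either way round. Set things down without dropping them, and leave the blue-capped bottle, the cutter disc and the wrench where they are.

Things in the scene. Friction and masses are not known exactly. Their poses are not given: they have to be found in the camera images.
- mower_tray: Kit tray of the mower: shallow green tray, 148 x 88 mm, with two pockets in a row. Walls and dividers are 4 mm thick and 20 mm high from the bench, the floor is 4 mm thick, and it is fixed to the bench. Origin: centre of the underside, on the bench; x along its length, y across, z up. All pockets are 80 mm long in y, centred on y = 0. Wide pocket: 80 mm in x, centre x = +30 mm. Narrow pocket: 56 mm in x, centre x = -42 mm.
- saw_tray: Kit tray of the chainsaw: shallow orange tray, 208 x 88 mm, with three pockets in a row. Walls and dividers are 4 mm thick and 20 mm high from the bench, the floor is 4 mm thick, and it is fixed to the bench. Origin: centre of the underside, on the bench; x along its length, y across, z up. All pockets are 80 mm long in y, centred on y = 0. Wide pocket: 80 mm in x, centre x = +60 mm. Two narrow pockets, each 56 mm in x: centres x = -12 mm and x = -72 mm.
- oil_filter_center (a point): Oil filter: upright blue metal canister, steel band near its foot, diameter 60 mm, height 74 mm, about 0.3 kg. Point: its centre, half-way up (37 mm above its foot); z up.
- air_filter_center (a point): Air filter: upright round cartridge of cream pleated paper between black rubber ends, diameter 60 mm, height 62 mm, about 0.1 kg. Point: its centre, half-way up (31 mm above its foot); z up.
- plug_carton_center (a point): Spark plug carton: yellow box with a black band, standing upright, 30 x 30 mm and 76 mm high, about 0.07 kg. Point: its centre, half-way up (38 mm above its foot); x and y square to its faces, z up.
- red_bottle_center (a point): Two-stroke oil bottle: small white bottle with a red cap and red label band, diameter 38 mm up to 58 mm above its foot, then tapering to a 24 mm cap, 84 mm high in all, about 0.1 kg. Point: its centre, half-way up (42 mm above its foot); z up.
- grease_tin_center (a point): Grease tin: copper-coloured upright tin with a black disc on its lid, diameter 40 mm (lid 41 mm), height 62 mm, about 0.13 kg. Point: its centre, half-way up (31 mm above its foot); z up.
- blue_bottle_center (a point): Bystander in the stock row: the same white bottle but with a blue cap and blue label band (38 mm across, 84 mm high). It belongs to no kit and stays where it stands. Point: its centre, half-way up.
- cutter_disc: Bystander: toothed steel cutter disc lying flat beyond the stock, about 130 mm across, 4 mm thick. Stays where it lies. Origin: centre of its underside.
- wrench: Bystander: steel wrench lying flat beyond the stock. Stays where it lies. Origin: on its underside near its middle; x along its length.
Mind the look-alikes: they are no part of the job. Leave any purple or turquoise look-alike of the part that bears grease_tin_center alone. There is more than one size of the saw_tray; the one meant has the size given above.

How it is judged:
At the end, for the whole second after the job is handed in: Each thing stands in its own pocket of the right tray, as the goal says: centre within 11 to 16 mm of the pocket's centre along the tray, across it within 13 mm (filters) or 23 to 28 mm (others), foot within 5 mm of the tray's floor, upright within 0.12 rad, at rest (x of oil_filter_center in the frame of mower_tray between 0.017 and 0.043 m and y of oil_filter_center in the frame of mower_tray between -0.013 and 0.013 m and z of oil_filter_center in the frame of mower_tray between 0.036 and 0.046 m and x of plug_carton_center in the frame of mower_tray between -0.058 and -0.026 m and y of plug_carton_center in the frame of mower_tray between -0.028 and 0.028 m and z of plug_carton_center in the frame of mower_tray between 0.037 and 0.047 m and x of air_filter_center in the frame of saw_tray between 0.047 and 0.073 m and y of air_filter_center in the frame of saw_tray between -0.013 and 0.013 m and z of air_filter_center in the frame of saw_tray between 0.03 and 0.04 m and (((x of red_bottle_center in the frame of saw_tray between -0.084 and -0.06 m and y of red_bottle_center in the frame of saw_tray between -0.024 and 0.024 m and z of red_bottle_center in the frame of saw_tray between 0.041 and 0.051 m) and (x of grease_tin_center in the frame of saw_tray between -0.023 and -0.001 m and y of grease_tin_center in the frame of saw_tray between -0.023 and 0.023 m and z of grease_tin_center in the frame of saw_tray between 0.03 and 0.04 m)) or ((x of red_bottle_center in the frame of saw_tray between -0.024 and 0 m and y of red_bottle_center in the frame of saw_tray between -0.024 and 0.024 m and z of red_bottle_center in the frame of saw_tray between 0.041 and 0.051 m) and (x of grease_tin_center in the frame of saw_tray between -0.083 and -0.061 m and y of grease_tin_center in the frame of saw_tray between -0.023 and 0.023 m and z of grease_tin_center in the frame of saw_tray between 0.03 and 0.04 m))) and angle between each of oil_filter_center, air_filter_center, plug_carton_center, red_bottle_center, grease_tin_center's own z axis and vertical below 0.12 rad and linear speed of each of oil_filter, air_filter, plug_carton, red_bottle, grease_tin below 0.02 m/s and angular speed of each of oil_filter, air_filter, plug_carton, red_bottle, grease_tin below 0.2 rad/s); the robot touches nothing.
It fails at once if the blue-capped bottle is pushed or moved by more than 20 mm (distance of blue_bottle_center from where it was at the start of the episode above 0.02 m).
It fails at once if the cutter disc is pushed or moved by more than 20 mm (distance of cutter_disc from where it was at the start of the episode above 0.02 m).
It fails at once if the wrench is pushed or moved by more than 20 mm (distance of wrench from where it was at the start of the episode above 0.02 m).
It fails at once if one of the kit things is dropped or thrown (faster than 0.7 m/s with no finger on it) ((linear speed of oil_filter above 0.7 m/s and contact force between the fingers and oil_filter below 0.02 N) or (linear speed of air_filter above 0.7 m/s and contact force between the fingers and air_filter below 0.02 N) or (linear speed of plug_carton above 0.7 m/s and contact force between the fingers and plug_carton below 0.02 N) or (linear speed of red_bottle above 0.7 m/s and contact force between the fingers and red_bottle below 0.02 N) or (linear speed of grease_tin above 0.7 m/s and contact force between the fingers and grease_tin below 0.02 N)).
It also fails if it takes over 134 s, if anything falls off the work surface, if the arm or the gripper's body presses on something with over 40 N, if the wrist force passes 120 N, or if a joint passes its speed limit or range.

ROBOT

A 6-joint arm with a two-finger parallel gripper is mounted at the origin on the work surface. World frame = base frame: x ahead of the robot, y to its left, z up, the work surface at z = 0. Lengths are in m, angles in rad, forces in N, time in s.
With the tool pointing down it reaches from about 0.375 to 0.9 m from the base axis. Payload 3.1 kg.
Tool frame: the origin (TCP) lies midway between the tips of the shut fingers; the grasp point (between the pads) lies 19 mm behind it; x points along the fingers, y is the direction in which the jaws open and shut, and the axes are right-handed (so a half turn about x gives the same grasp; the last joint's range is limited). The gripper opens to 87 mm and grips with 3 to 60 N. Pads are 19 mm wide; open, the fingers measure 117 mm over their backs; the gripper's body (75 mm by 190 mm) begins 51 mm behind the grasp point.
Start: joints at [1.03, 0.527, 1.433, -0, 1.181, -0.178], TCP at [0.222, 0.584, 0.223] pointing down, gripper open.
Joint ranges: [-3.08, 3.08], [-0.75, 2.2], [0.22, 2.44], [-1.43, 4.57], [0, 2.65], [-2.85, 2.85]. Speed limits (rad/s): [2.79, 2.79, 3.14, 3.14, 3.14, 3.14].

INTERFACE

Orientations are given as a rotation vector (axis times angle).
In Python, from plant import * gives the robot as it stands.
- The arm moves only by the shell command python3 -m handwheel 'ROWS' [FORCE]. ROWS is JSON, a list of rows, each a list of 5 numbers: the shift along the tool's x, y, z in cm, then the turn about the tool's x in degrees, then the closure, from 0 (fully open) to 1 (shut). A call has 1 to 20 rows; each row is the pose to reach, as a shift and turn from the pose measured when the call began, along the tool's axes at that moment; what a row does not reach only later rows make up. A row lasts 1/10 s, in which the tool goes at most 50 mm and 8.59 degrees, less where a joint would pass 70% of its speed; a pose out of reach is approached as far as the arm can. A call with a gripper value outside its range is refused whole. The fingers move at their own pace and stop on an object; FORCE is the grip in N (left out, the last holds). Time passes only in rows, so rows that repeat a pose let the fingers close. It gives the time, the measured TCP pose, the force and the opening at its end, in the units of the state.
- state(): the state, without advancing time (a new reading comes with each control period).
- grab_frame(name): name is "scene" or "top" or "wrist"; returns a dict with "img" (480x640x3 uint8, blue, green, red), "mtx" (3x3 intrinsics, pixels), "eye" and "orientation" of the camera in the world. Camera axes: x right, y down, z forward; pixel columns grow to the right and rows downward; lengths in m; the calibration is good to about 2 mm. A picture is of the moment at which its call begins. There is no depth.
- job_done(): hands the job in, once; it reports no verdict.
The state is a dict: "clock": time; "joint_pos": joint angles; "joint_vel": joint speeds; "joint_torque": joint torques, N m; "ee_pos": TCP position; "tool_rot": TCP orientation; "ft_force": force on the tool from outside, world axes, zero at the start; "torque": the same for the moment, N m; "finger_gap": finger opening in m.
Only numpy, scipy, OpenCV 4.12 (cv2) and the standard library are available. Lean on these libraries where they do the work, as an engineer would, in place of code of your own. Each camera call takes 0.05 s, during which the arm holds its last target. There are 200 camera calls.

## Working session

There is one attempt and no reset: what is moved stays moved. The work goes in short steps, Python scripts to look and compute and a shell command to move; the robot and the scene stay as the last step left them, time stands still between calls to the robot, and variables do not carry over. Pictures are saved under pics/ and viewed, about 12 in all and at most 16, crops included, and the job is handed in when it is done.

```bash
ls; mkdir -p pics
python3 - <<'E'
from plant import *
import cv2
for n in("scene","top"):
    f=grab_frame(n);cv2.imwrite(f"pics/{n}0.png",f["img"]);print(n,f["mtx"],f["eye"],f["orientation"])
print(state())
E
```

```text
pics
scene [[439.60874028   0.         323.48555268]
 [  0.         439.60874028 235.51703453]
 [  0.           0.           1.        ]] [0.97280186 0.3166642  0.65979   ] [-1.18631556 -2.46555059  0.84071056]
top [[515.15718657   0.         316.99259057]
 [  0.         515.15718657 238.7619644 ]
 [  0.           0.           1.        ]] [0.5243647  0.03377896 0.94580095] [-2.13489659  2.1899152  -0.12532266]
{'clock': 0.1, 'joint_pos': array([ 1.02950213e+00,  5.28387510e-01,  1.43373978e+00,  5.62984750e-06,
        1.18140381e+00, -1.78500370e-01]), 'joint_vel': array([ 3.89789928e-05, -1.76595675e-03, -4.69356327e-03, -1.62197434e-03,
       -9.65720485e-05,  9.59833867e-04]), 'joint_torque': array([ 5.59647615e-04, -4.40984881e+01, -1.77151161e+01,  6.35221833e-02,
        5.33227343e-02, -3.61978505e-05]), 'ee_pos': array([0.22143972, 0.58376986, 0.22167164]), 'tool_rot': array([ 0.28325334,  1.55267644, -0.28611339]), 'ft_force': array([-0.04593682,  0.47308535, -0.47346462]), 'torque': array([ 0.00446525, -0.02607266, -0.01834029]), 'finger_gap': 0.08707485134904315}
```

View pics/top0.png

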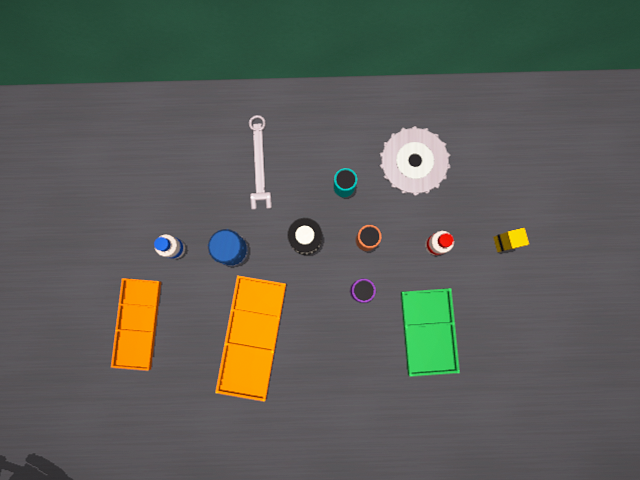

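View pics/scene0.png

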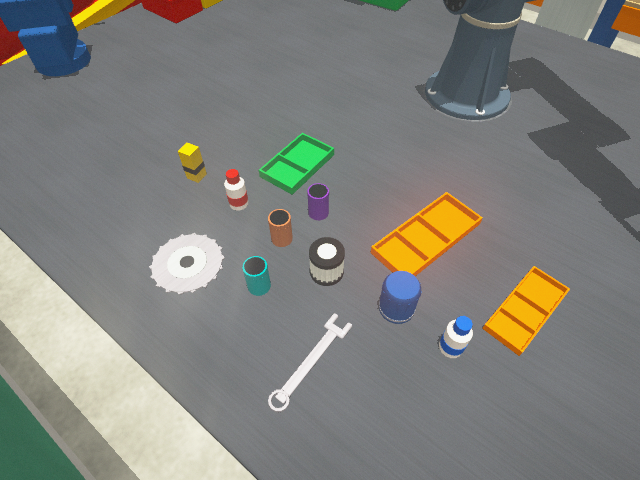

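The top view shows the stock row, left to right: blue bottle (168,245), oil filter (227,247), air filter (305,236), copper tin (369,237), red bottle (441,242) and carton (512,240). The teal (345,180) and purple (363,290) tins are look-alikes. There are two orange trays, a small one at (136,325) and a large one at (251,338). Next I measure everything.

```bash
cat > h.py <<'E'
from plant import *
import cv2, numpy as np
from scipy.spatial.transform import Rotation as R
def cast(f,px,z):
    px=np.atleast_2d(np.asarray(px,float)); u=np.c_[px,np.ones(len(px))]@np.linalg.inv(f["mtx"]).T
    d=u@R.from_rotvec(f["orientation"]).as_matrix().T; e=f["eye"]
    return (e+d*((z-e[2])/d[:,2])[:,None])
def blobs(img,lo,hi,amin=40):
    m=cv2.inRange(cv2.cvtColor(img,cv2.COLOR_BGR2HSV),lo,hi)
    c,_=cv2.findContours(m,cv2.RETR_EXTERNAL,cv2.CHAIN_APPROX_NONE)
    return sorted([k for k in c if cv2.contourArea(k)>amin],key=cv2.contourArea,reverse=True)
def cen(c):
    m=cv2.moments(cv2.convexHull(c)); return np.array([m["m10"]/m["m00"],m["m01"]/m["m00"]])
def pose():
    s=state(); M=R.from_rotvec(s["tool_rot"]).as_matrix(); return s["ee_pos"],M,s
def rows(target,yaw=None):
    "tool shift cm to target xyz (world); turn deg so that jaw axis y has world heading yaw (deg, mod 180)"
    p,M,s=pose(); d=M.T@(np.array(target)-p)*100
    y=np.degrees(np.arctan2(M[1,1],M[0,1])); t=None
    if yaw is not None:
        t=-((yaw-y+90)%180-90)   # tool x is down: positive turn = clockwise from above
    return np.round(d,2),(None if t is None else round(t,1)),round(y,1)
E
cat > m.py <<'E'
from h import *
C={"blue":((105,120,60),(125,255,255)),"copper":((3,90,60),(12,225,230)),"red":((0,190,90),(4,255,255)),"yellow":((22,150,80),(30,255,255)),"green":((50,120,90),(75,255,255)),"orange":((12,200,150),(20,255,255)),"purple":((135,80,40),(155,255,255))}
for n in("top","scene"):
    f=grab_frame(n)
    for k,(lo,hi) in C.items():
        for c in blobs(f["img"],lo,hi)[:5]:
            z={"blue":.037,"copper":.031,"red":.078,"yellow":.038,"purple":.031}.get(k,.02)
            a=cv2.contourArea(c)
            s=f"{n} {k} px {cen(c).round(1)} area {a:.0f} -> {cast(f,cen(c),z)[0,:2].round(4)}"
            if k in("green","orange") and a>800:
                q=cast(f,c[:,0],.02)[:,:2]*1000; r=cv2.minAreaRect(q.astype(np.float32)); b=cv2.boxPoints(r)
                s+=f" rect c {np.round(r[0],1)} size {np.round(r[1],1)} ang {r[2]:.1f}"
            print(s)
    m=cv2.inRange(f["img"],(200,200,200),(255,255,255));c,_=cv2.findContours(m,0,1)
    for k in c:
        if cv2.contourArea(k)>60: print(n,"white",cen(k).round(1),cv2.contourArea(k),cast(f,cen(k),.062)[0,:2].round(4))
p,M,s=pose();print(M.round(3))
E
python3 m.py
```

```text
top blue px [226.9 247.1] area 994 -> [0.6184 0.1917]
top blue px [161.6 243.7] area 154 -> [0.6274 0.3076]
top copper px [368.3 237.6] area 452 -> [ 0.6297 -0.06  ]
top red px [445.  240.2] area 136 -> [ 0.6165 -0.1851]
top yellow px [514.  238.7] area 406 -> [ 0.6204 -0.3175]
top yellow px [497.  243.6] area 44 -> [ 0.6124 -0.2869]
top green px [429.9 331.9] area 4161 -> [ 0.4601 -0.1641] rect c [ 460.9 -164.1] size [148.1  89.8] ang 2.6
top orange px [250.8 338.2] area 5723 -> [0.4572 0.1533] rect c [459.  153.1] size [ 88.4 207.2] ang 78.9
top orange px [135.1 324.1] area 3269 -> [0.487  0.3584] rect c [488.1 358.3] size [ 67.6 156.4] ang 83.9
top purple px [362.8 290.3] area 458 -> [ 0.5363 -0.0468]
top white [166.  245.3] 91.0 [0.6216 0.2923]
top white [441.7 241.5] 99.0 [ 0.6162 -0.1832]
top white [304.4 234.4] 234.5 [0.6346 0.0533]
top white [260.3 200.2] 111.0 [0.6966 0.1288]
top white [414.4 160.4] 3055.5 [ 0.7606 -0.1429]
top white [257.6 153.8] 422.5 [0.7797 0.1325]
scene blue px [47.  34.1] area 4482 -> [ 0.5258 -1.0221]
scene blue px [607.4  23.2] area 815 -> [-0.5007  
[... 1406 characters left out ...]
2 -> [0.553 0.354]
scene orange px [446.4 247.8] area 228 -> [0.4722 0.1983]
scene purple px [317.9 200.8] area 648 -> [ 0.5358 -0.0476]
scene white [143.9 474.3] 66.5 [1.0341 0.0864]
scene white [173.1 435.3] 4657.5 [0.9833 0.0791]
scene white [458.9 331.7] 197.5 [0.6287 0.2952]
scene white [ 22.6 325.3] 85.5 [ 1.0234 -0.2158]
scene white [308.6 361.9] 1238.0 [0.8017 0.1521]
scene white [ 69.4 335.9] 4641.0 [ 0.9896 -0.1462]
scene white [ 18.  266.7] 198.5 [ 0.974  -0.3209]
scene white [326.5 250.9] 200.0 [0.6357 0.0526]
scene white [186.2 263. ] 3093.5 [ 0.7981 -0.112 ]
scene white [234.  183.6] 97.5 [ 0.6221 -0.1812]
[[-0.001  0.355  0.935]
 [-0.001  0.935 -0.355]
 [-1.    -0.001 -0.   ]]
```

Run:
```python
from h import *
i=cv2.imread("pics/top0.png")[155:405,105:535];cv2.imwrite("pics/crop1.png",cv2.resize(i,None,fx=1.8,fy=1.8,interpolation=cv2.INTER_CUBIC))
print(rows((.618,.191,.2),78.9))
```

```text
(array([  2.21, -22.66,  51.01]), np.float64(-9.7), np.float64(69.2))
```

View pics/crop1.png

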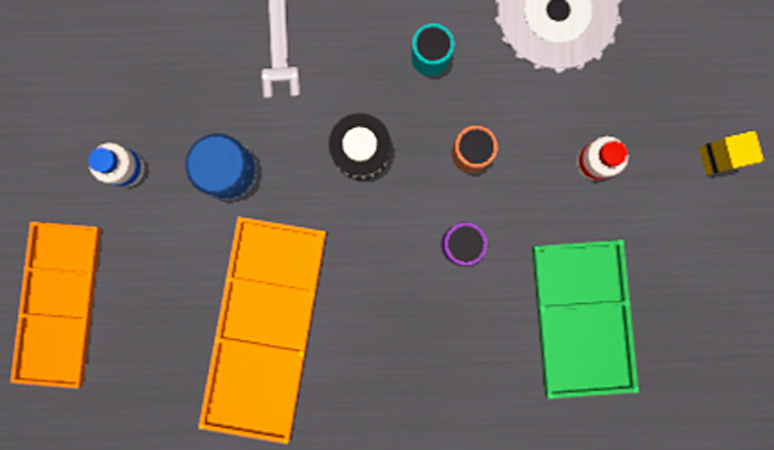

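The crop shows three tins: teal (433,48), copper (475,148) and purple (465,243). Only the copper one fits. Of the two orange trays, the one at (263,330) measures 207x88 mm and is the one meant; the one at (55,305) measures 156x68 mm. Both wide pockets lie toward the robot. Next I move above the oil filter.

```bash
python3 -m handwheel '[[2.2,-22.7,51,-9.7,0],[2.2,-22.7,51,-9.7,0],[2.2,-22.7,51,-9.7,0],[2.2,-22.7,51,-9.7,0],[2.2,-22.7,51,-9.7,0],[2.2,-22.7,51,-9.7,0],[2.2,-22.7,51,-9.7,0],[2.2,-22.7,51,-9.7,0],[2.2,-22.7,51,-9.7,0],[2.2,-22.7,51,-9.7,0],[2.2,-22.7,51,-9.7,0],[2.2,-22.7,51,-9.7,0],[2.2,-22.7,51,-9.7,0],[2.2,-22.7,51,-9.7,0],[2.2,-22.7,51,-9.7,0],[2.2,-22.7,51,-9.7,0]]' 30
python3 - <<'E'
from h import *
f=grab_frame("wrist");cv2.imwrite("pics/w1.png",f["img"]);print(f["eye"],R.from_rotvec(f["orientation"]).as_matrix().round(3),f["mtx"][0,0]);print(rows((.618,.191,.2),78.9))
E
```

```text
clock: 1.8
ee_pos: [0.6165, 0.1923, 0.2003]
tool_rot: [0.149, 1.567, -0.151]
ft_force: [0.8, -0.3, -0.0]
finger_gap: 0.087
[0.54701982 0.20671235 0.36192606] [[ 0.191  0.949  0.25 ]
 [ 0.982 -0.184 -0.05 ]
 [-0.002  0.255 -0.967]] 423.1258363798144
(array([ 0.04, -0.09,  0.15]), np.float64(0.1), np.float64(79.0))
```

View pics/w1.png

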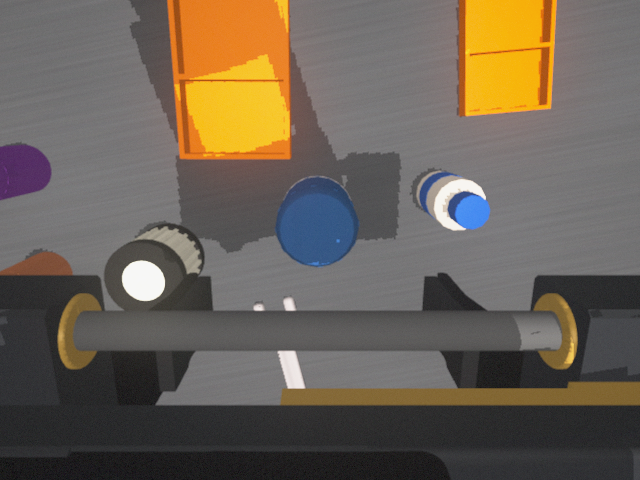

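The wrist view shows the oil filter top at about (317,225), with the air filter at (144,280) and the blue bottle at (470,210), both clear of the jaws.

Run:
```python
from h import *
f=grab_frame("wrist")
c=blobs(f["img"],(100,120,40),(125,255,255))[0]
print(cen(c),cast(f,cen(c),.037)); print(cv2.boundingRect(c))
for n in("top","scene"):
    g=grab_frame(n)
    if n=="scene":
        for c in blobs(g["img"],(100,60,30),(130,255,255),300): print(n,cen(c),cv2.boundingRect(c),cast(g,cen(c),.037))
print(cast(f,(144,280),.062))
```

```text
[317.46325808 223.85859736] [[0.62269619 0.19169069 0.037     ]]
(276, 179, 83, 87)
scene [47.13209777 34.36982648] (0, 0, 91, 77) [[ 0.52634601 -1.02032539  0.037     ]]
scene [399.70104729 295.2024754 ] (380, 271, 42, 50) [[0.61675552 0.18894676 0.037     ]]
[[0.63469504 0.05595117 0.062     ]]
```

```bash
python3 -m handwheel '[[4,0,0.2,0,0],[8,-0.1,0.2,0,0],[12,-0.1,0.2,0,0],[15,-0.1,0.2,0,0],[17,-0.1,0.2,0,0],[17,-0.1,0.2,0,0],[17,-0.1,0.2,0,0],[17,-0.1,0.2,0,1],[17,-0.1,0.2,0,1],[17,-0.1,0.2,0,1],[17,-0.1,0.2,0,1],[17,-0.1,0.2,0,1],[17,-0.1,0.2,0,1],[17,-0.1,0.2,0,1],[17,-0.1,0.2,0,1]]' 35
python3 - <<'E'
from h import *
print(rows((.431,-.1655,.16),92.6))
E
```

```text
clock: 3.5
ee_pos: [0.6195, 0.1903, 0.0312]
tool_rot: [0.151, 1.565, -0.151]
ft_force: [-1.6, 1.3, 6.1]
finger_gap: 0.0587
(array([-12.88, -38.54, -11.69]), np.float64(-13.6), np.float64(79.0))
```

```bash
python3 -m handwheel '[[-2,0,0,0,1],[-5,0,0,0,1],[-9,0,0,0,1],[-12.9,0,0,0,1],[-12.9,-2,-0.6,0,1],[-12.9,-5,-1.5,-2,1],[-12.9,-8.5,-2.6,-4,1],[-12.9,-12,-3.6,-6,1],[-12.9,-15.5,-4.7,-8,1],[-12.9,-19,-5.8,-10,1],[-12.9,-22.5,-6.8,-12,1],[-12.9,-26,-7.9,-13.6,1],[-12.9,-29.5,-9,-13.6,1],[-12.9,-33,-10,-13.6,1],[-12.9,-36,-11,-13.6,1],[-12.9,-38,-11.6,-13.6,1],[-12.9,-38.5,-11.7,-13.6,1],[-12.9,-38.5,-11.7,-13.6,1],[-12.9,-38.5,-11.7,-13.6,1]]' 35
python3 - <<'E'
from h import *
f=grab_frame("wrist");cv2.imwrite("pics/w2.png",f["img"])
print(rows((.431,-.1655,.036),92.6))
c=blobs(f["img"],(50,120,60),(75,255,255),200)
for k in c: print(cen(k),cv2.contourArea(k))
E
```

```text
clock: 5.4
ee_pos: [0.4309, -0.1644, 0.1599]
tool_rot: [-0.035, 1.57, 0.036]
ft_force: [0.1, 0.2, -1.8]
finger_gap: 0.0592
(array([ 1.239e+01, -1.300e-01, -1.000e-02]), np.float64(0.0), np.float64(92.6))
[316.5151841  202.93600521] 7195.0
```

View pics/w2.png

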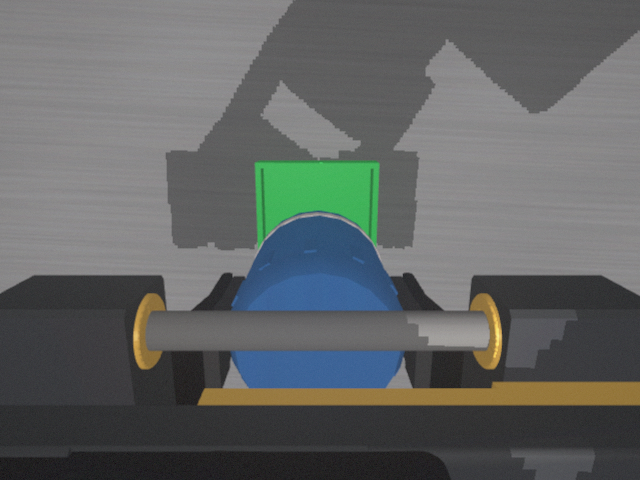

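The filter (318) sits centred over the green tray (256–378), so I lower it.

```bash
python3 - <<'E'
from h import *
f=grab_frame("wrist");print(cast(f,[(256,162),(378,162)],.02))
E
python3 -m handwheel '[[3,0,0,0,1],[6,0,0,0,1],[9,-0.1,0,0,1],[10.5,-0.1,0,0,1],[11.5,-0.1,0,0,1],[12,-0.1,0,0,1],[12.3,-0.1,0,0,1],[12.4,-0.1,0,0,1],[12.4,-0.1,0,0,1],[12.4,-0.1,0,0,1],[12.4,-0.1,0,0,1]]' 35
```

```text
[[ 0.38892319 -0.20835304  0.02      ]
 [ 0.38503333 -0.12244348  0.02      ]]
clock: 6.6
ee_pos: [0.4315, -0.1654, 0.0365]
tool_rot: [-0.037, 1.569, 0.036]
ft_force: [-0.6, 0.2, -2.4]
finger_gap: 0.0589
```

```bash
python3 -m handwheel '[[0.1,0,0,0,1],[0.2,0,0,0,1],[0.2,0,0,0,1]]' 35; python3 -m handwheel '[[0,0,0,0,0.7],[0,0,0,0,0.5],[0,0,0,0,0.2],[0,0,0,0,0],[0,0,0,0,0],[0,0,0,0,0],[0,0,0,0,0],[-4,0,0,0,0],[-9,0,0,0,0],[-13,0,0,0,0],[-13,0,0,0,0],[-13,0,0,0,0]]'
python3 - <<'E'
from h import *
print(rows((.635,.0535,.165),79))
f=grab_frame("wrist");cv2.imwrite("pics/w3.png",f["img"])
E
```

```text
clock: 6.9
ee_pos: [0.4317, -0.1656, 0.0351]
tool_rot: [-0.037, 1.568, 0.035]
ft_force: [-1.7, -0.0, 4.1]
finger_gap: 0.0587
clock: 8.1
ee_pos: [0.4317, -0.1655, 0.1659]
tool_rot: [-0.038, 1.567, 0.034]
ft_force: [-0.6, 0.3, -0.4]
finger_gap: 0.0871
(array([ 0.11, 20.94, 21.32]), np.float64(13.7), np.float64(92.7))
```

View pics/w3.png

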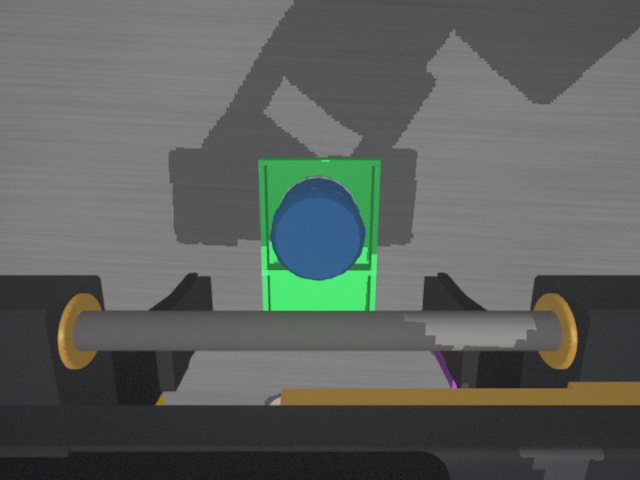

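The oil filter stands in the wide green pocket (318,228). The air filter is next.

```bash
python3 -m handwheel '[[0,20.9,21.3,13.7,0],[0,20.9,21.3,13.7,0],[0,20.9,21.3,13.7,0],[0,20.9,21.3,13.7,0],[0,20.9,21.3,13.7,0],[0,20.9,21.3,13.7,0],[0,20.9,21.3,13.7,0],[0,20.9,21.3,13.7,0],[0,20.9,21.3,13.7,0],[0,20.9,21.3,13.7,0],[0,20.9,21.3,13.7,0],[0,20.9,21.3,13.7,0],[0,20.9,21.3,13.7,0],[0,20.9,21.3,13.7,0]]'
python3 - <<'E'
from h import *
print(rows((.635,.0535,.026),79)); f=grab_frame("wrist");cv2.imwrite("pics/w4.png",f["img"])
m=cv2.inRange(f["img"],(200,200,200),(255,255,255));c,_=cv2.findContours(m,0,1)
for k in c:
  if cv2.contourArea(k)>300: print(cen(k),cast(f,cen(k),.062))
E
```

```text
clock: 9.55
ee_pos: [0.634, 0.0532, 0.1652]
tool_rot: [0.151, 1.564, -0.152]
ft_force: [0.3, -0.0, -0.1]
finger_gap: 0.0872
(array([13.92,  0.05,  0.07]), np.float64(-0.1), np.float64(78.9))
[174.10604288 396.70760234] [[ 0.73208684 -0.07059991  0.062     ]]
[319.65859659 236.13079421] [[0.63457376 0.05537368 0.062     ]]
```

```bash
python3 -m handwheel '[[4,0.1,0.1,0,0],[8,0.1,0.1,0,0],[11,0.1,0.1,0,0],[13,0.1,0.1,0,0],[13.9,0.1,0.1,0,0],[13.9,0.1,0.1,0,0],[13.9,0.1,0.1,0,1],[13.9,0.1,0.1,0,1],[13.9,0.1,0.1,0,1],[13.9,0.1,0.1,0,1],[13.9,0.1,0.1,0,1],[13.9,0.1,0.1,0,1],[13.9,0.1,0.1,0,1]]' 20
python3 - <<'E'
from h import *
print(rows((.400,.1646,.15),78.9))
E
```

```text
clock: 10.9
ee_pos: [0.6359, 0.0541, 0.027]
tool_rot: [0.151, 1.562, -0.152]
ft_force: [-1.1, -1.1, 5.7]
finger_gap: 0.0596
(array([-12.38,   6.31, -25.24]), np.float64(0.0), np.float64(78.9))
```

```bash
python3 -m handwheel '[[-2,0,0,0,1],[-5,0,0,0,1],[-9,0,0,0,1],[-12.4,0,0,0,1],[-12.4,0.7,-3,0,1],[-12.4,1.5,-6,0,1],[-12.4,2.5,-10,0,1],[-12.4,3.5,-14,0,1],[-12.4,4.5,-18,0,1],[-12.4,5.5,-22,0,1],[-12.4,6.2,-24.5,0,1],[-12.4,6.3,-25.2,0,1],[-12.4,6.3,-25.2,0,1],[-12.4,6.3,-25.2,0,1]]' 20
python3 - <<'E'
from h import *
print(rows((.400,.1646,.0325),78.9)); f=grab_frame("wrist");cv2.imwrite("pics/w5.png",f["img"])
E
```

```text
clock: 12.3
ee_pos: [0.4025, 0.1642, 0.1504]
tool_rot: [0.152, 1.56, -0.152]
ft_force: [1.2, -0.1, -1.2]
finger_gap: 0.0593
(array([ 1.179e+01, -1.000e-02, -3.200e-01]), np.float64(0.0), np.float64(78.9))
```

View pics/w5.png

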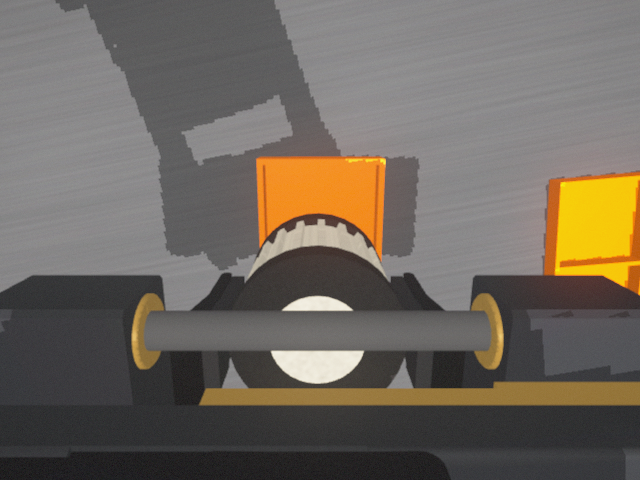

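The filter (318) is over the orange tray (257–385, middle 321), within about 2 mm. I lower it.

```bash
python3 - <<'E'
from h import *
f=grab_frame("wrist");q=cast(f,[(257,158),(385,158)],.02);print(q,q.mean(0),"expected",.459-.104*.981,.153+.104*.193)
E
python3 -m handwheel '[[3,0,-0.2,0,1],[6,0,-0.3,0,1],[9,0.1,-0.3,0,1],[10.5,0.1,-0.3,0,1],[11.3,0.1,-0.3,0,1],[11.6,0.1,-0.3,0,1],[11.8,0.1,-0.3,0,1],[11.9,0.1,-0.3,0,1],[11.9,0.1,-0.3,0,1],[11.9,0.1,-0.3,0,1]]' 20
```

```text
[[0.3487064  0.13372192 0.02      ]
 [0.36556287 0.21916012 0.02      ]] [0.35713463 0.17644102 0.02      ] expected 0.356976 0.173072
clock: 13.4
ee_pos: [0.4008, 0.1656, 0.0319]
tool_rot: [0.153, 1.559, -0.152]
ft_force: [-0.8, -0.3, -2.2]
finger_gap: 0.0594
```

```bash
python3 -m handwheel '[[0.1,0,0,0,1],[0.15,0,0,0,1],[0.15,0,0,0,1]]' 20; python3 -m handwheel '[[0,0,0,0,0.7],[0,0,0,0,0.5],[0,0,0,0,0.2],[0,0,0,0,0],[0,0,0,0,0],[0,0,0,0,0],[0,0,0,0,0],[-4,0,0,0,0],[-9,0,0,0,0],[-13,0,0,0,0],[-13,0,0,0,0],[-13,0,0,0,0]]'
python3 - <<'E'
from h import *
print(rows((.632,-.058,.16),79)); f=grab_frame("wrist")
m=cv2.inRange(f["img"],(190,190,190),(255,255,255));c,_=cv2.findContours(m,0,1)
for k in c:
  if cv2.contourArea(k)>300: print(cen(k),cast(f,cen(k),.066))
E
```

```text
clock: 13.7
ee_pos: [0.4013, 0.1657, 0.0309]
tool_rot: [0.153, 1.557, -0.152]
ft_force: [-0.6, -0.2, 4.3]
finger_gap: 0.0596
clock: 14.9
ee_pos: [0.4006, 0.1658, 0.1618]
tool_rot: [0.153, 1.555, -0.151]
ft_force: [-0.3, 0.8, 0.2]
finger_gap: 0.0868
(array([  0.42, -17.49,  27.02]), np.float64(-0.1), np.float64(78.9))
[317.08842968 236.86046728] [[0.40016067 0.16666166 0.066     ]]
```

```bash
python3 -m handwheel '[[0.4,-17.5,27,0,0],[0.4,-17.5,27,0,0],[0.4,-17.5,27,0,0],[0.4,-17.5,27,0,0],[0.4,-17.5,27,0,0],[0.4,-17.5,27,0,0],[0.4,-17.5,27,0,0],[0.4,-17.5,27,0,0],[0.4,-17.5,27,0,0],[0.4,-17.5,27,0,0],[0.4,-17.5,27,0,0],[0.4,-17.5,27,0,0],[0.4,-17.5,27,0,0]]'
python3 - <<'E'
from h import *
f=grab_frame("wrist");cv2.imwrite("pics/w6.png",f["img"])
print(state()["ee_pos"])
for k in blobs(f["img"],(3,80,40),(14,235,240),200): print(cen(k),cv2.boundingRect(k),cast(f,cen(k),.031))
E
```

```text
clock: 16.25
ee_pos: [0.6305, -0.0574, 0.1588]
tool_rot: [0.152, 1.558, -0.151]
ft_force: [0.4, 0.0, -0.1]
finger_gap: 0.0869
[ 0.63067527 -0.05762969  0.1589047 ]
[316.78007237 228.22306063] (285, 189, 65, 77) [[ 0.63237043 -0.05729838  0.031     ]]
[552.20227868  45.72217145] (503, 0, 137, 73) [[0.54438931 0.11136525 0.031     ]]
[634.42039801  38.16453447] (626, 0, 14, 62) [[0.54991037 0.16228667 0.031     ]]
```

View pics/w6.png

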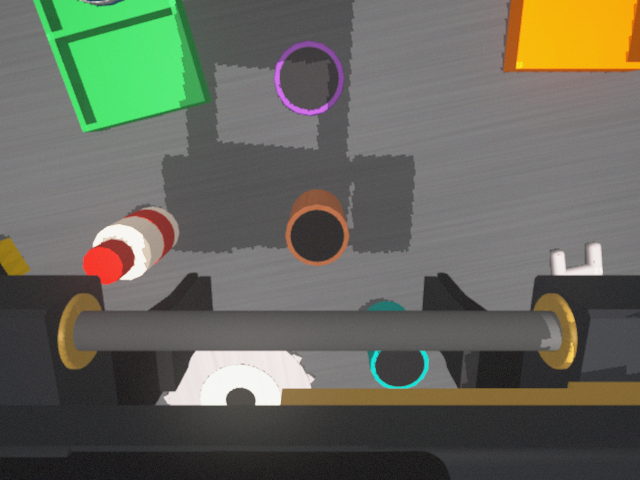

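The copper tin is centred between the jaws at (317,235). The teal (399,362) and purple (309,78) tins are clear of it.

```bash
python3 -m handwheel '[[4,0,0.1,0,0],[8,0,0.1,0,0],[11,0,0.1,0,0],[12.7,0,0.1,0,0],[13.2,0,0.1,0,0],[13.2,0,0.1,0,0],[13.2,0,0.1,0,1],[13.2,0,0.1,0,1],[13.2,0,0.1,0,1],[13.2,0,0.1,0,1],[13.2,0,0.1,0,1],[13.2,0,0.1,0,1],[13.2,0,0.1,0,1],[13.2,0,0.1,0,1]]' 20
python3 - <<'E'
from h import *
print(rows((.4708,.1517,.16),78.9))
E
```

```text
clock: 17.7
ee_pos: [0.6327, -0.0579, 0.0269]
tool_rot: [0.152, 1.558, -0.151]
ft_force: [-0.3, -0.1, 0.5]
finger_gap: 0.0395
(array([-13.44,  17.47, -19.81]), np.float64(0.0), np.float64(78.9))
```

```bash
python3 -m handwheel '[[-2,0,0,0,1],[-5,0,0,0,1],[-9,0,0,0,1],[-12.5,0,0,0,1],[-13.4,2,-2,0,1],[-13.4,4,-4.5,0,1],[-13.4,6.5,-7.5,0,1],[-13.4,9,-10.5,0,1],[-13.4,12,-13.5,0,1],[-13.4,14.5,-16.5,0,1],[-13.4,16.5,-18.7,0,1],[-13.4,17.4,-19.8,0,1],[-13.4,17.4,-19.8,0,1],[-13.4,17.4,-19.8,0,1],[-13.4,17.4,-19.8,0,1]]'
python3 - <<'E'
from h import *
print(rows((.4708,.1515,.0315),78.9)); f=grab_frame("wrist");cv2.imwrite("pics/w7.png",f["img"])
E
```

```text
clock: 19.2
ee_pos: [0.4724, 0.15, 0.1597]
tool_rot: [0.153, 1.556, -0.152]
ft_force: [-0.6, -0.1, -1.2]
finger_gap: 0.0395
(array([12.82,  0.1 , -0.31]), np.float64(-0.0), np.float64(78.9))
```

View pics/w7.png

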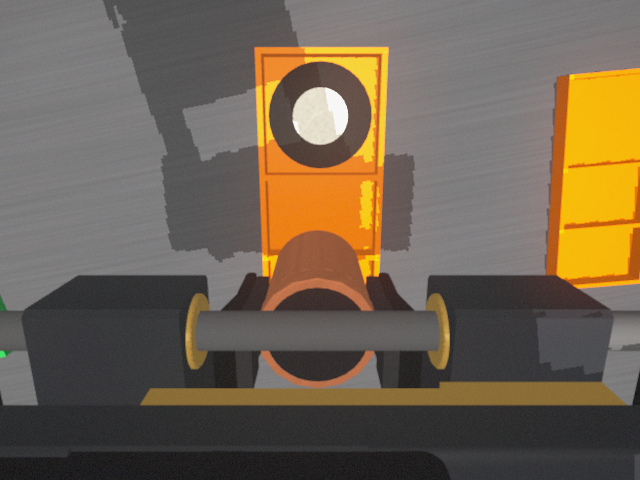

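The air filter stands in the wide pocket (320,115). The middle pocket spans rows 174–252, with columns centred at about 323.

```bash
python3 - <<'E'
from h import *
f=grab_frame("wrist");q=cast(f,[(323,174),(322,252)],.02);print(q,q.mean(0))
E
python3 -m handwheel '[[3,0,-0.3,0,1],[6.5,0.1,-0.3,0,1],[9.5,0.1,-0.3,0,1],[11.5,0.1,-0.3,0,1],[12.3,0.1,-0.3,0,1],[12.7,0.1,-0.3,0,1],[12.9,0.1,-0.3,0,1],[12.9,0.1,-0.3,0,1],[12.9,0.1,-0.3,0,1]]'
```

```text
[[0.43920893 0.16150286 0.02      ]
 [0.49597044 0.14971222 0.02      ]] [0.46758968 0.15560754 0.02      ]
clock: 20.2
ee_pos: [0.4711, 0.1515, 0.0314]
tool_rot: [0.153, 1.555, -0.152]
ft_force: [0.1, 0.7, -0.8]
finger_gap: 0.0396
```

```bash
python3 -m handwheel '[[0.1,0,-0.1,0,1],[0.1,0,-0.1,0,1],[0.1,0,-0.1,0,1]]'; python3 -m handwheel '[[0,0,0,0,0.7],[0,0,0,0,0.6],[0,0,0,0,0.4],[0,0,0,0,0.2],[0,0,0,0,0],[0,0,0,0,0],[0,0,0,0,0],[0,0,0,0,0],[-4,0,0,0,0],[-9,0,0,0,0],[-13,0,0,0,0],[-13,0,0,0,0],[-13,0,0,0,0]]'
python3 - <<'E'
from h import *
print(rows((.617,-.187,.165),78.9))
E
```

```text
clock: 20.5
ee_pos: [0.4704, 0.1518, 0.0309]
tool_rot: [0.153, 1.554, -0.152]
ft_force: [-0.5, -0.1, 2.5]
finger_gap: 0.0396
clock: 21.8
ee_pos: [0.4692, 0.1519, 0.1617]
tool_rot: [0.154, 1.551, -0.152]
ft_force: [-0.6, 0.7, -0.3]
finger_gap: 0.0872
(array([ -0.12, -30.39,  21.06]), np.float64(-0.1), np.float64(78.8))
```

```bash
python3 -m handwheel '[[0.1,-30.4,21.1,0,0],[0.1,-30.4,21.1,0,0],[0.1,-30.4,21.1,0,0],[0.1,-30.4,21.1,0,0],[0.1,-30.4,21.1,0,0],[0.1,-30.4,21.1,0,0],[0.1,-30.4,21.1,0,0],[0.1,-30.4,21.1,0,0],[0.1,-30.4,21.1,0,0],[0.1,-30.4,21.1,0,0],[0.1,-30.4,21.1,0,0],[0.1,-30.4,21.1,0,0],[0.1,-30.4,21.1,0,0],[0.1,-30.4,21.1,0,0]]'
python3 - <<'E'
from h import *
f=grab_frame("wrist");cv2.imwrite("pics/w8.png",f["img"])
print(state()["ee_pos"],rows((.617,-.187,.021)))
for k in blobs(f["img"],(0,150,60),(5,255,255),150): print(cen(k),cv2.boundingRect(k),cast(f,cen(k),.080))
E
```

```text
clock: 23.2
ee_pos: [0.6173, -0.1863, 0.1631]
tool_rot: [0.153, 1.551, -0.151]
ft_force: [0.2, -0.9, 0.9]
finger_gap: 0.0873
[ 0.61737519 -0.18652928  0.16314261] (array([14.21, -0.09, -0.23]), None, np.float64(78.9))
[319.81190569 240.24801355] (301, 219, 39, 43) [[ 0.6160995  -0.18353775  0.08      ]]
[318.86886887 202.76701702] (295, 192, 49, 20) [[ 0.5935408  -0.17969964  0.08      ]]
```

View pics/w8.png

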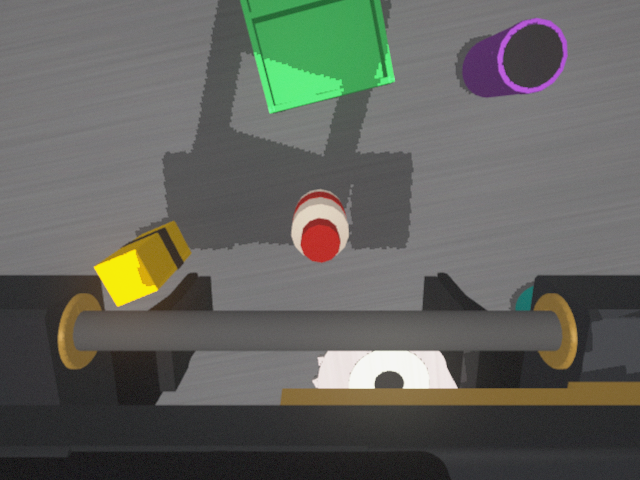

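The red-capped bottle sits between the jaws at (320,240).

```bash
python3 -m handwheel '[[4,0.1,-0.1,0,0],[8,0.2,-0.2,0,0],[11,0.2,-0.2,0,0],[13,0.2,-0.2,0,0],[14.1,0.2,-0.2,0,0],[14.1,0.2,-0.2,0,0],[14.1,0.2,-0.2,0,1],[14.1,0.2,-0.2,0,1],[14.1,0.2,-0.2,0,1],[14.1,0.2,-0.2,0,1],[14.1,0.2,-0.2,0,1],[14.1,0.2,-0.2,0,1],[14.1,0.2,-0.2,0,1],[14.1,0.2,-0.2,0,1]]' 20
python3 - <<'E'
from h import *
print(rows((.5296,.140,.16),78.9))
E
```

```text
clock: 24.65
ee_pos: [0.6178, -0.1842, 0.0222]
tool_rot: [0.153, 1.551, -0.151]
ft_force: [-0.1, -0.2, 0.3]
finger_gap: 0.0375
(array([-13.91,  30.15, -14.71]), np.float64(-0.0), np.float64(78.9))
```

```bash
python3 -m handwheel '[[-2,0,0,0,1],[-5,0,0,0,1],[-9,0,0,0,1],[-12.5,0,0,0,1],[-13.9,2,-1,0,1],[-13.9,5,-2.5,0,1],[-13.9,9,-4.5,0,1],[-13.9,13,-6.5,0,1],[-13.9,17,-8.3,0,1],[-13.9,21,-10.2,0,1],[-13.9,25,-12.2,0,1],[-13.9,28,-13.7,0,1],[-13.9,29.7,-14.5,0,1],[-13.9,30.1,-14.7,0,1],[-13.9,30.1,-14.7,0,1],[-13.9,30.1,-14.7,0,1]]'
python3 - <<'E'
from h import *
print(rows((.5296,.1405,.0268),78.9)); f=grab_frame("wrist");cv2.imwrite("pics/w9.png",f["img"])
E
```

```text
clock: 26.25
ee_pos: [0.5301, 0.1386, 0.1598]
tool_rot: [0.153, 1.551, -0.152]
ft_force: [0.4, -0.2, -1.5]
finger_gap: 0.0372
(array([13.3 ,  0.15, -0.28]), np.float64(-0.0), np.float64(78.9))
```

View pics/w9.png

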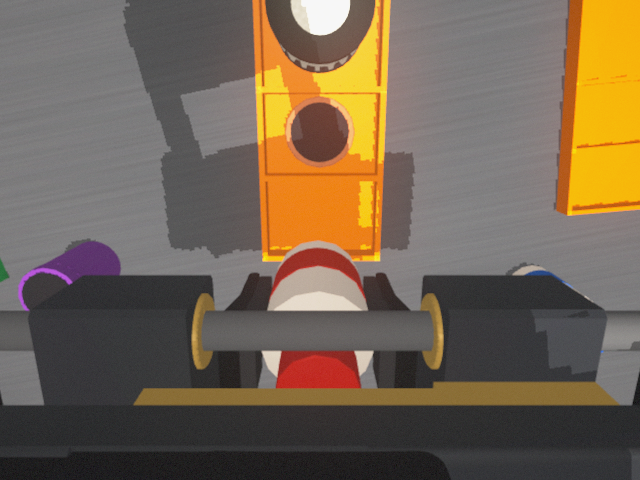

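The tin is centred in the middle pocket (320,132). The far pocket, rows 174–260, is free, and the bottle goes down there.

```bash
python3 - <<'E'
from h import *
f=grab_frame("wrist");q=cast(f,[(323,174),(322,259)],.02);print(q.mean(0))
E
python3 -m handwheel '[[3,0,-0.3,0,1],[6.5,0.1,-0.3,0,1],[9.5,0.2,-0.4,0,1],[11.5,0.2,-0.4,0,1],[12.6,0.2,-0.4,0,1],[13.1,0.2,-0.4,0,1],[13.3,0.2,-0.4,0,1],[13.4,0.2,-0.4,0,1],[13.4,0.2,-0.4,0,1],[13.4,0.2,-0.4,0,1]]'
```

```text
[0.52904599 0.14349798 0.02      ]
clock: 27.35
ee_pos: [0.5291, 0.141, 0.0266]
tool_rot: [0.154, 1.549, -0.152]
ft_force: [-0.6, -0.2, -1.6]
finger_gap: 0.0371
```

```bash
python3 -m handwheel '[[0.1,0,0,0,1],[0.1,0,0,0,1],[0.1,0,0,0,1]]'; python3 -m handwheel '[[0,0,0,0,0.7],[0,0,0,0,0.6],[0,0,0,0,0.4],[0,0,0,0,0.2],[0,0,0,0,0],[0,0,0,0,0],[0,0,0,0,0],[0,0,0,0,0],[-4,0,0,0,0],[-9,0,0,0,0],[-14,0,0,0,0],[-14,0,0,0,0],[-14,0,0,0,0]]'
python3 - <<'E'
from h import *
i=cv2.imread("pics/w8.png")
f=grab_frame("top")
for lo,hi in (((22,150,200),(30,255,255)),((22,100,40),(30,255,255))):
  for k in blobs(f["img"],lo,hi,20): print(cen(k),cv2.contourArea(k),cv2.minAreaRect(k),cast(f,cen(k),.076),)
k=blobs(f["img"],(22,150,200),(30,255,255),20)[0]
q=cast(f,k[:,0],.076)[:,:2]*1000;print(cv2.minAreaRect(q.astype(np.float32)))
print(rows((.615,-.305,.165),78.9))
E
```

```text
clock: 27.65
ee_pos: [0.5296, 0.1411, 0.0261]
tool_rot: [0.154, 1.548, -0.152]
ft_force: [0.1, 0.6, 1.9]
finger_gap: 0.0372
clock: 28.95
ee_pos: [0.5279, 0.1412, 0.1676]
tool_rot: [0.154, 1.545, -0.151]
ft_force: [-0.9, -0.9, 0.5]
finger_gap: 0.0869
[517.89077533 237.50311262] 275.5 ((518.0000610351562, 237.50001525878906), (17.46256446838379, 17.705097198486328), 75.96376037597656) [[ 0.61822636 -0.30962797  0.076     ]]
[270.36574074 341.96064815] 66.0 ((270.076904296875, 342.1153869628906), (7.2562971115112305, 11.570852279663086), 11.309932708740234) [[0.45421776 0.11360124 0.076     ]]
[514.03860856 238.64525994] 409.5 ((513.8867797851562, 238.60379028320312), (17.856870651245117, 25.823781967163086), 74.05460357666016) [[ 0.61644169 -0.30294887  0.076     ]]
[270.36574074 341.96064815] 66.0 ((270.076904296875, 342.1153869628906), (7.2562971115112305, 11.570852279663086), 11.309932708740234) [[0.45421776 0.11360124 0.076     ]]
[497.17647059 243.84313725] 48.5 ((497.07550048828125, 243.76412963867188), (15.52174186706543, 4.120816230773926), 74.05460357666016) [[ 0.60830212 -0.27372965  0.076     ]]
((618.1854248046875, -309.5124206542969), (29.5670108795166, 30.138530731201172), 12.548295974731445)
(array([  0.27, -42.05,  17.33]), np.float64(-0.1), np.float64(78.8))
```

The carton's top face is centred at (0.618, -0.3095), with its faces turned 12.5°. The jaws go to heading 102.5°.

```bash
python3 -m handwheel '[[0.3,-42.5,17.5,-23.6,0],[0.3,-42.5,17.5,-23.6,0],[0.3,-42.5,17.5,-23.6,0],[0.3,-42.5,17.5,-23.6,0],[0.3,-42.5,17.5,-23.6,0],[0.3,-42.5,17.5,-23.6,0],[0.3,-42.5,17.5,-23.6,0],[0.3,-42.5,17.5,-23.6,0],[0.3,-42.5,17.5,-23.6,0],[0.3,-42.5,17.5,-23.6,0],[0.3,-42.5,17.5,-23.6,0],[0.3,-42.5,17.5,-23.6,0],[0.3,-42.5,17.5,-23.6,0],[0.3,-42.5,17.5,-23.6,0],[0.3,-42.5,17.5,-23.6,0]]'
python3 - <<'E'
from h import *
f=grab_frame("wrist");cv2.imwrite("pics/w10.png",f["img"])
print(rows((.618,-.3095,.026),102.5))
c=blobs(f["img"],(22,120,60),(32,255,255),100)
for k in c: print(cen(k),cv2.contourArea(k),cast(f,cen(k),.045))
E
```

```text
clock: 30.5
ee_pos: [0.6159, -0.3082, 0.1648]
tool_rot: [-0.172, 1.548, 0.17]
ft_force: [-0.7, 0.2, -0.5]
finger_gap: 0.0869
(array([13.9 , -0.08, -0.06]), np.float64(-0.0), np.float64(102.5))
[315.31066858 235.65614161] 2712.5 [[ 0.62225908 -0.30744724  0.045     ]]
[316.30175439 199.52192982] 178.0 [[ 0.59745182 -0.31221679  0.045     ]]
[572.39272031 343.57758621] 119.5 [[ 0.66210539 -0.10391002  0.045     ]]
```

View pics/w10.png

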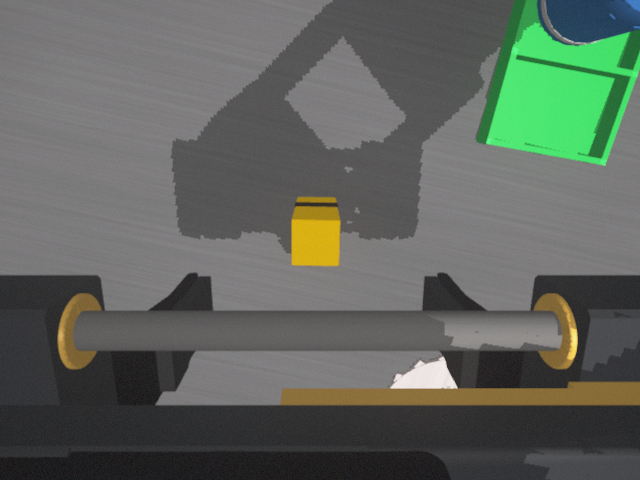

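The carton is square to the jaws at (315,235).

```bash
python3 -m handwheel '[[4,-0.1,0,0,0],[8,-0.1,0,0,0],[11,-0.1,0,0,0],[13,-0.1,0,0,0],[13.5,-0.1,0,0,0],[13.5,-0.1,0,0,0],[13.5,-0.1,0,0,1],[13.5,-0.1,0,0,1],[13.5,-0.1,0,0,1],[13.5,-0.1,0,0,1],[13.5,-0.1,0,0,1],[13.5,-0.1,0,0,1],[13.5,-0.1,0,0,1],[13.5,-0.1,0,0,1],[13.5,-0.1,0,0,1]]' 15
python3 - <<'E'
from h import *
print(rows((.503,-.162,.16),92.6))
E
```

```text
clock: 32.05
ee_pos: [0.6184, -0.3094, 0.0299]
tool_rot: [-0.172, 1.547, 0.169]
ft_force: [-0.3, 0.3, -0.1]
finger_gap: 0.0301
(array([-13.2 ,  16.84,  -7.87]), np.float64(9.9), np.float64(102.5))
```

```bash
python3 -m handwheel '[[-2,0,0,0,1],[-5,0,0,0,1],[-9,0,0,0,1],[-12.5,0,0,0,1],[-13.2,2,-1,2,1],[-13.2,5,-2.4,4,1],[-13.2,8.5,-4,7,1],[-13.2,12,-5.6,9.9,1],[-13.2,15,-7,9.9,1],[-13.2,16.5,-7.7,9.9,1],[-13.2,16.8,-7.9,9.9,1],[-13.2,16.8,-7.9,9.9,1],[-13.2,16.8,-7.9,9.9,1]]'
python3 - <<'E'
from h import *
print(rows((.503,-.162,.0345),92.6)); f=grab_frame("wrist");cv2.imwrite("pics/w11.png",f["img"])
E
```

```text
clock: 33.35
ee_pos: [0.5041, -0.1638, 0.1602]
tool_rot: [-0.037, 1.552, 0.034]
ft_force: [-0.0, 0.4, -0.7]
finger_gap: 0.0298
(array([12.57,  0.21, -0.33]), np.float64(-0.0), np.float64(92.6))
```

View pics/w11.png

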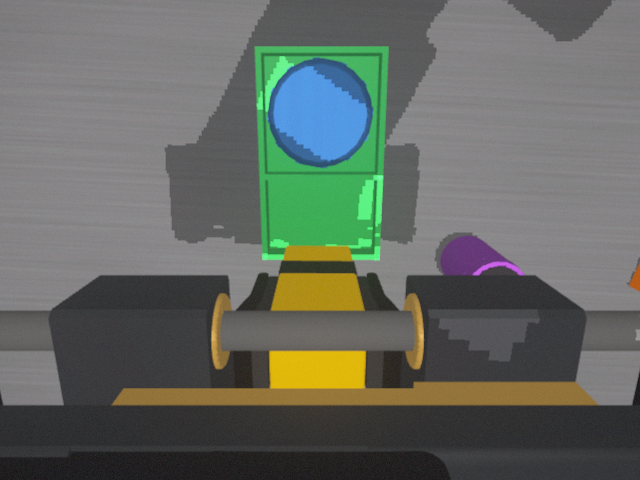

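The oil filter is centred at (320,112). The narrow pocket, rows 173–258, is free, and the carton (318) is aligned with it, so I lower it.

```bash
python3 -m handwheel '[[3,0.1,-0.3,0,1],[6.5,0.1,-0.3,0,1],[9.5,0.2,-0.3,0,1],[11.3,0.2,-0.3,0,1],[12,0.2,-0.3,0,1],[12.4,0.2,-0.3,0,1],[12.6,0.2,-0.3,0,1],[12.6,0.2,-0.3,0,1],[12.6,0.2,-0.3,0,1]]'; python3 -m handwheel '[[0.05,0,0,0,1],[0.1,0,0,0,1],[0.1,0,0,0,1]]'
```

```text
clock: 34.3
ee_pos: [0.5039, -0.1625, 0.0349]
tool_rot: [-0.037, 1.551, 0.033]
ft_force: [0.0, 0.5, -0.3]
finger_gap: 0.0301
clock: 34.6
ee_pos: [0.5041, -0.1626, 0.0343]
tool_rot: [-0.037, 1.55, 0.033]
ft_force: [-0.5, -0.9, -0.0]
finger_gap: 0.0297
```

```bash
python3 -m handwheel '[[0.1,0,0,0,1],[0.1,0,0,0,1]]'; python3 -m handwheel '[[0,0,0,0,0.7],[0,0,0,0,0.6],[0,0,0,0,0.4],[0,0,0,0,0.2],[0,0,0,0,0],[0,0,0,0,0],[0,0,0,0,0],[0,0,0,0,0],[-4,0,0,0,0],[-9,0,0,0,0],[-14,0,0,0,0],[-18,0,0,0,0],[-18,0,-6,0,0],[-18,0,-10,0,0],[-18,0,-10,0,0],[-18,0,-10,0,0]]'
python3 - <<'E'
from h import *
a=grab_frame("top")["img"];b=grab_frame("scene")["img"]
cv2.imwrite("pics/top_end.png",a);cv2.imwrite("pics/end.png",np.hstack([cv2.resize(a[150:410,110:510],(400,260)),cv2.resize(b[100:400,150:570],(400,286))[:260]]))
print(pose()[1])
E
```

```text
clock: 34.8
ee_pos: [0.5042, -0.1626, 0.0338]
tool_rot: [-0.037, 1.55, 0.033]
ft_force: [-0.6, 0.2, 4.1]
finger_gap: 0.0299
clock: 36.4
ee_pos: [0.3995, -0.1664, 0.212]
tool_rot: [-0.036, 1.549, 0.031]
ft_force: [0.3, -0.0, -0.5]
finger_gap: 0.0869
[[ 0.02279774 -0.04443794  0.99875199]
 [-0.00403176  0.99899942  0.04454098]
 [-0.99973197 -0.00504216  0.02259577]]
```

View pics/end.png

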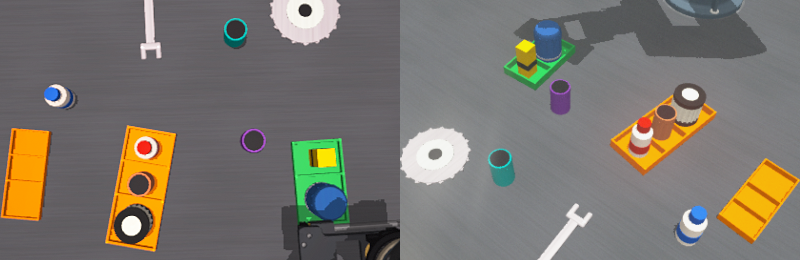

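Run:
```python
from h import *
for n in("top0","top_end"):
    i=cv2.imread(f"pics/{n}.png");print(n,[cen(k).round(1).tolist() for k in blobs(i,(105,120,60),(125,255,255)) if cen(k)[0]<180])
a,b=(cv2.imread(f"pics/{n}.png")[90:225,230:460].astype(int) for n in("top0","top_end"));print((abs(a-b).max(2)>60)[:105].sum())
job_done();print(state()["clock"])
```

```text
top0 [[161.6, 243.7]]
top_end [[161.6, 243.7]]
0
the job is handed in; nothing more can be done
the job is handed in; nothing more can be done
```

I made up both kits and handed the job in at about 36.5 s; it reports no verdict.

**Placement:**

| Tray | Pocket | Thing |
|---|---|---|
| Green mower | wide | oil filter |
| Green mower | narrow | spark plug carton |
| Orange chainsaw (207 x 88 mm) | wide | air filter |
| Orange chainsaw | middle narrow | grease tin |
| Orange chainsaw | far narrow | red-capped bottle |

Each thing was lowered until it touched the pocket floor before the jaws opened.

**Last checks:**
- **Standing:** the final top and scene pictures show all five upright in their pockets and the gripper clear of everything.
- **Position:** the tool was within about 3 mm of each pocket centre at release, going by the tray poses I measured.
- **Bystanders:** the blue-capped bottle is at the same pixels as at the start. The area around the disc and wrench shows no change.

**Disagreements and gaps:**
- **Camera disagreement:** for the middle saw pocket, the wrist view and the top view put the centre about 4 to 5 mm apart. That is inside the 11 mm tolerance.
- **Tool tilt:** the tool drifted to about 0.02 rad off vertical by the end, well under the 0.12 rad limit.
- **Not measured:** I did not measure the final pose of each thing numerically after release.

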